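Hold the fret heater's lid open by its lever

ROBOT

A 6-joint arm with a two-finger parallel gripper is mounted at the origin on the work surface. World frame = base frame: x ahead of the robot, y to its left, z up, the work surface at z = 0. Lengths are in m, angles in rad, forces in N, time in s.
With the tool pointing down it reaches from about 0.3 to 0.775 m from the base axis. Payload 14.6 kg.
Tool frame: the origin (TCP) lies on the centre line of the jaws, within the pads' length; the fingertips stand 25 mm ahead of it and the grasp point (between the pads) lies 6 mm ahead of it (ctrl.tip_reach is the distance from the TCP to the fingertips, in m); z points along the fingers, y is the line along which they close (so a half turn about z gives the same grasp; the last joint's range is limited). The gripper opens to 94 mm and grips with 3 to 60 N. Pads are 16 mm wide; open, the fingers measure 119 mm over their backs; the gripper's body (75 mm by 177 mm) begins 78 mm behind the grasp point.
Start: joints at [1.086, 0.3, 1.521, -0, 1.321, -0.067], TCP at [0.223, 0.503, 0.23] pointing down, gripper open.
Joint ranges: [-3.03, 3.03], [-0.79, 2.21], [0.23, 2.52], [-1.04, 4.18], [0, 3.07], [-2.55, 2.55]. Speed limits (rad/s): [2.22, 2.22, 2.57, 3.14, 3.14, 3.14].

INTERFACE

Orientations are given as [roll, pitch, yaw] about the fixed x, y, z axes, in that order (R = Rz(yaw) Ry(pitch) Rx(roll)).
In Python, from station import ctrl gives the robot as it stands. The module is installed in compiled form; this text tells all that it offers.
- The arm moves only by the tool apply_moves, never from a script. Its argument "deltas" is a list of rows, each a list of 7 numbers: the closure in counts, from 0 (fully open) to 255 (shut), then the shift along the world's x, y, z in cm, then the turn, a rotation vector about the world's x, y, z in rad. In form: [[jaw, tx, ty, tz, ax, ay, az], ...]. A call has 1 to 10 rows; each row shifts and turns the commanded pose from where the row before left it; what a row does not reach is not made up. A row lasts 1/10 s, in which the tool goes at most 50 mm and 8.59 degrees, less where a joint would pass 70% of its speed; a pose out of reach is approached as far as the arm can. A call with a gripper value outside its range is refused whole. The fingers move at their own pace and stop on an object; "grip_force" is the grip in N (left out, the last holds). Time passes only in rows, so rows that do not move let the fingers close. It gives the time, the measured TCP pose, the force, the opening and the grip force at its end, in the units of the state.
- ctrl.get_obs(): the state, without advancing time (a new reading comes with each control period).
- ctrl.camera(name): name is "scene" or "top" or "wrist"; returns a dict with "img" (400x640x3 uint8, red, green, blue), "K" (3x3 intrinsics, pixels), "k1" (the pictures are not rectified: a ray, as slopes to the right and down, at radius r is drawn at 1 + k1 r^2 times it, then the intrinsics apply), "pose" (4x4, takes a point from camera to world coordinates); the wrist camera has in their place "hand_eye" (4x4, takes a point from camera to tool coordinates, whose origin is the TCP and whose axes are the flange's). Camera axes: x right, y up, looking along -z (the intrinsics and any distortion apply to the point x, -y, -z); pixel columns grow to the right and rows downward; lengths in m; the calibration is good to about 2 mm. A picture is of the moment at which its call begins: read the wrist's pose just before it. There is no depth.
- ctrl.hand_in(): hands the job in; it is judged then, once.
The state is a dict: "time_s": time; "qpos": joint angles; "joint_vel": joint speeds; "tau": joint torques, N m; "ee_pos": TCP position; "eef_rot": TCP orientation; "force": force on the tool from outside, world axes, zero at the start; "moment": the same for the moment, N m; "grip_width": finger opening in m; "grip_force": force on a finger pad.
Only numpy, scipy, OpenCV 4.12 (cv2) and the standard library are available. Lean on these libraries where they do the work, as an engineer would, in place of code of your own. Each camera call takes 0.05 s, during which the arm holds its last target. There are 200 camera calls.

TASK

Switch the fret heater off by pressing the push button on its case right in and letting it spring back; then press the lever's paddle all the way down with your fingertips, so that the short end of the lever raises the heavy lid of the heating well, and finish while still holding it down like that, so that I can lift out the insert. The lid is hot, so do not touch it, and leave everything else on the bench where it lies.

Things in the scene. Friction and masses are not known exactly. Their poses are not given: they have to be found in the camera images.
- heater: Fret heater, fixed. Origin on the bench, z up. Base plate 160 (x) by 300 (y) mm; aluminium case x -70..70, y -160..40, top at z 70 mm. The -y end of its top is the control panel (push button; black temperature knob, 28 mm across, 17 high, at x 34, y -118); the lid covers the well in the +y end. A steel bracket beyond (x -21..21, y 40..125, up to z 113) carries the lever, its long arm towards +y.
- heater_button_top (a point): Centre of the top face of the push button, a flat round steel button 28 mm across in a dark round collar 44 mm across, on the control panel at heater x -24, y -122, 92.5 mm above the bench when out. Pressed straight down; this point moves with it. The collar's top is 10 mm below it. (The black knob with a white pointer line beside it is the temperature setting.)
- heater_button (a joint): Travel of the push button in m: 0 out, 0.006 right in (on its stop). A spring pushes it back out; about 1.5 N starts it and 5 N holds it right in.
- lever (a joint): Angle of the lever in rad: 0 at rest, long arm 0.35 rad above level; 0.60 with the long arm right down on its stop, 0.25 rad below level. It swings in the heater's y-z plane about point lever_pivot. The lid's weight and a return spring bring it back when let go; pressing the paddle down takes about 3 to 7 N, more on the stop.
- paddle (a point): Centre of the top face of the lever's black rubber-covered paddle, 50 by 50 by 11 mm, at the end of the long arm, 135 mm from the pivot. Moves with the lever: at rest at heater x 0, y 228, z 142 mm; with the lever right down at x 0, y 238, z 62 mm. Its face tilts 20 degrees at rest and 14 degrees the other way when down.
- lever_pivot (a point): The lever's pivot pin, which lies along heater x, at heater y 105, z 85.8 mm; fixed. The short arm, 62 mm to a roller, reaches from it under the lid's free edge.
- lid (a joint): Opening angle of the lid in rad: 0 shut, about 0.42 with the lever right down. Hot. It falls shut when the lever is let go.
- lid_edge (a point): Middle of the upper free edge of the lid, a plain steel plate 110 (x) by 93 (y) by 18 mm, 1.2 to 1.6 kg, lying on the +y half of the case, hinged at heater y -38, z 78 mm, opening upward at its +y edge. This point lies at heater y 55, z 90 mm when shut and rises about 37 mm.
- press_insert: Bystander: loose steel fret press insert, T-shaped bar 66 by 32 by 12 mm lying flat in front of the heater; origin under its middle.
- brass_saddle: Bystander: loose brass saddle block with a screw, 24 by 14 by 10 mm, lying near the lever; origin under its middle.
- neck_cradle: Bystander: blue plastic neck cradle, U-shaped, 90 by 120 by 64 mm high; origin under its middle.
- straightedge: Bystander: stainless notched straightedge 450 by 33 by 4 mm lying flat at the left; origin under its middle, x along it.
- hammer: Bystander: fretting hammer lying at the right, x along its handle towards the head.
- screwdriver: Bystander: screwdriver lying in front of the heater's control end, x along it.
- polish_jar: Bystander: jar 56 mm across and 55 mm high standing behind the heater; origin under its middle.

How it is judged:
On the way, in this order (a step that is already met when the one before it is completed fails the run):
1. the heater's push button is pressed right in while the lid is still shut (value of joint heater_button above 0.0048 m and value of joint lid below 0.05 rad), for 0.1 s.
2. the button is out again, and the fingers hold the lever right down with the lid raised (value of joint lever above 0.54 rad and value of joint lid above 0.36 rad and contact force between the fingers and lid below 0.5 N and value of joint heater_button below 0.001 m and contact force between the fingers and lever above 1 N), for 0.3 s.
At the end, for the whole second after the job is handed in: The fingers still press on the lever (over 1 N), which is held down to within 0.06 rad of its stop; the lid stands still, raised by at least 0.36 rad and not touched by the fingers; the push button is out (less than 1 mm in) (all of step 2 and velocity of joint lid between -0.1 and 0.1 rad/s); the arm keeps its last pose, push and grip.
It fails at once if the robot touches the hot lid (contact force between any of the fingers, the arm and lid above 0.5 N).
It fails at once if a loose thing on the bench is lifted, or shifted by more than 20 mm (distance of any of press_insert, brass_saddle, neck_cradle, straightedge, hammer, screwdriver, polish_jar from where it was at the start of the episode above 0.02 m).
It also fails if it takes over 35 s, if anything falls off the work surface, if the arm or the gripper's body presses on something with over 40 N, if the wrist force passes 120 N, or if a joint passes its speed limit or range.

## Working session

There is one attempt and no reset: what is moved stays moved. The work goes in short steps, Python scripts to look and compute and a tool call to move; the robot and the scene stay as the last step left them, time stands still between calls to the robot, and variables do not carry over. Pictures are saved under pics/ and viewed, at most 10 in all, crops included, and the job is handed in when it is done.

Besides the shell and the picture viewer there is one more tool, called as name(argument=value, ...), one argument or row to a line, values as JSON. apply_moves: Moves the arm, as the interface text tells. Its arguments: {"type":"object","properties":{"deltas":{"type":"array"},"grip_force":{"type":"number"}},"required":["deltas"]}

```bash
mkdir -p pics
cat > h.py <<'E'
import numpy as np, cv2
from station import ctrl
def grab(n):
    o=ctrl.get_obs(); c=ctrl.camera(n); 
    if 'pose' not in c:
        from scipy.spatial.transform import Rotation as R
        T=np.eye(4); T[:3,:3]=R.from_euler('xyz',o['eef_rot']).as_matrix(); T[:3,3]=o['ee_pos']; c['pose']=T@c['hand_eye']
    return c
def ray(c,uv):
    K=np.array(c['K']); d=np.array([c['k1'],0,0,0,0],float)
    p=cv2.undistortPoints(np.array([[uv]],float),K,d)[0,0]
    P=np.array(c['pose']); v=P[:3,:3]@np.array([p[0],-p[1],-1.]); return P[:3,3],v
def onz(c,uv,z):
    o,v=ray(c,uv); return o+v*(z-o[2])/v[2]
def proj(c,X):
    P=np.linalg.inv(c['pose']); X=np.atleast_2d(X)@P[:3,:3].T+P[:3,3]; X=X*[1,-1,-1]
    return cv2.projectPoints(X.reshape(-1,1,3),np.zeros(3),np.zeros(3),np.array(c['K']),np.array([c['k1'],0,0,0,0],float))[0][:,0]
def save(c,n): cv2.imwrite('pics/'+n+'.png',c['img'][:,:,::-1])
E
python3 - <<'E'
from h import *
import pickle
d={}
for n in ('top','scene'):
    c=grab(n); save(c,n+'0'); d[n]=c; print(n,c['k1'],c['pose'].round(3).tolist())
pickle.dump(d,open('d.pkl','wb')); print(ctrl.get_obs())
E
```

```text
top -0.016771071370722774 [[-0.023, 0.98, -0.196, 0.307], [-1.0, -0.025, -0.009, -0.009], [-0.014, 0.196, 0.981, 1.415], [0.0, 0.0, 0.0, 1.0]]
scene -0.004787864843315181 [[-0.665, -0.581, 0.469, 1.007], [0.746, -0.532, 0.4, 0.377], [0.017, 0.616, 0.787, 0.862], [0.0, 0.0, 0.0, 1.0]]
{'time_s': 0.1, 'qpos': array([ 1.08641316e+00,  3.00411582e-01,  1.52149387e+00,  1.29211060e-05,
        1.32072955e+00, -6.65878762e-02]), 'joint_vel': array([ 0.0009139 ,  0.00254016, -0.00350395,  0.00100897,  0.00054065,
        0.0002907 ]), 'tau': array([ 1.97984897e-03, -5.32648802e+01, -3.53281760e+01,  7.09758047e-02,
        2.35779444e-02, -5.18632373e-05]), 'ee_pos': array([0.22305752, 0.50251105, 0.22995586]), 'eef_rot': array([-3.14055345e+00, -8.18443702e-05,  2.72379412e+00]), 'force': array([ 0.3338106 , -1.26855307, -0.31680624]), 'moment': array([0.04077586, 0.00919871, 0.01002582]), 'grip_force': 0.0, 'grip_width': 0.09368890258450106}
```

View pics/top0.png

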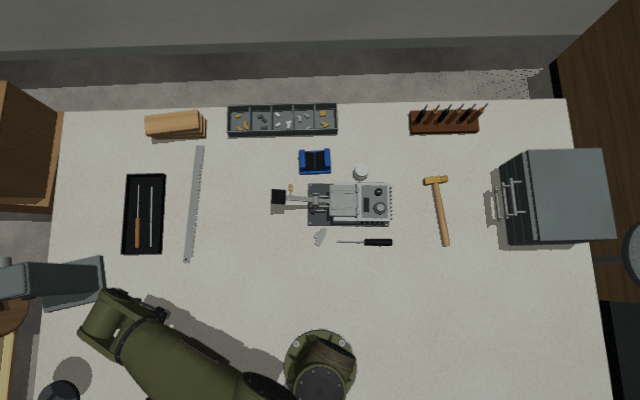

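View pics/scene0.png

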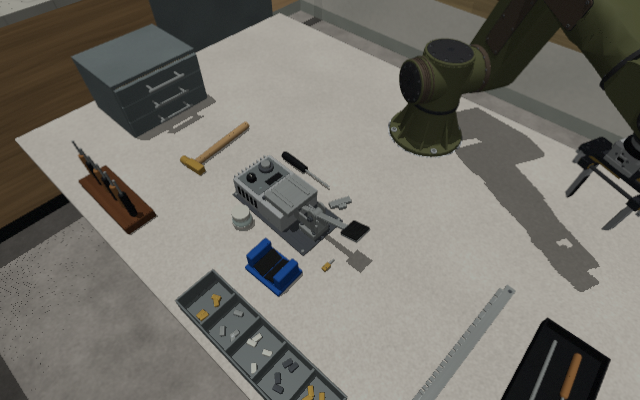

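Run:
```python
from h import *
import pickle
d=pickle.load(open('d.pkl','rb'))
a=cv2.resize(d['top']['img'][140:260,260:410],None,fx=4,fy=4,interpolation=cv2.INTER_CUBIC)
cv2.imwrite('pics/a.png',a[:,:,::-1])
b=cv2.resize(d['scene']['img'][140:280,215:385],None,fx=4,fy=4,interpolation=cv2.INTER_CUBIC)
cv2.imwrite('pics/b.png',b[:,:,::-1])
```

```text
(no output)
```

View pics/a.png

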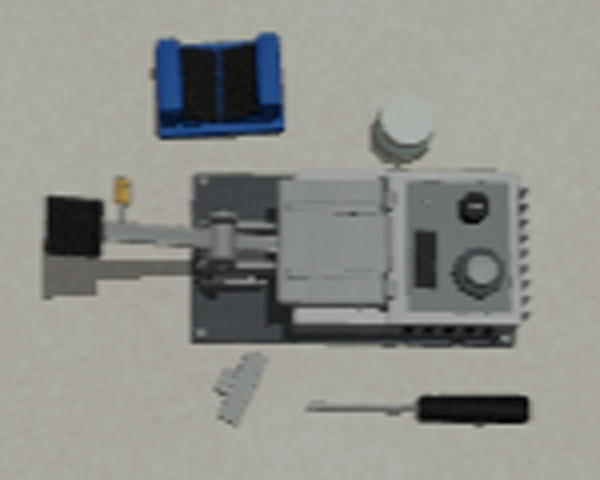

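View pics/b.png

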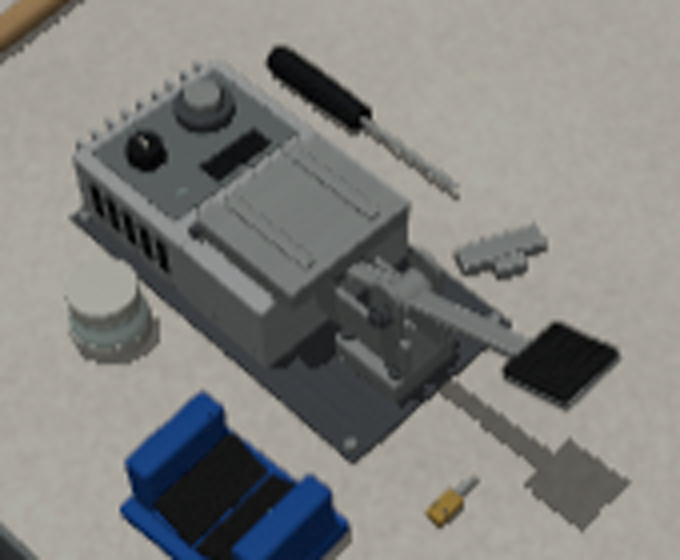

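Top crop: button at about (484,268), knob (473,207), paddle centre (75,226). Scene crop: button (203,94), paddle (561,363), knob (146,147).

Run:
```python
from h import *
import pickle
d=pickle.load(open('d.pkl','rb'));t,s=d['top'],d['scene']
A=lambda x,y:((x+.5)/4-.5+260,(y+.5)/4-.5+140)
B=lambda x,y:((x+.5)/4-.5+215,(y+.5)/4-.5+140)
P={'btn':(A(484,268),B(203,92),.0925),'pad':(A(75,226),B(561,363),.142),'knob':(A(473,207),B(146,143),.087),'c1':(A(192,175),B(353,461),.0)}
for k,(a,b,z) in P.items(): print(k,onz(t,a,z).round(4),onz(s,b,z).round(4))
# fit heater pose from mean points
L=np.array([[-24,-122],[0,228],[34,-118.]])/1e3
M=np.array([(onz(t,P[k][0],P[k][2])+onz(s,P[k][1],P[k][2]))[:2]/2 for k in('btn','pad','knob')])
v=M[1]-(M[0]+M[2])/2; w=L[1]-(L[0]+L[2])/2
yaw=np.arctan2(v[1],v[0])-np.arctan2(w[1],w[0]); c,q=np.cos(yaw),np.sin(yaw);R=np.array([[c,-q],[q,c]])
tt=M.mean(0)-R@L.mean(0); print('yaw',yaw,tt, (M-(L@R.T+tt)).round(4).tolist())
for n,p in dict(btn=L[0],pad=L[1],paddown=[0,.238],brk=[0,.125]).items(): print(n,R@p+tt)
```

```text
btn [ 0.5399 -0.2246  0.0925] [ 0.5382 -0.2244  0.0925]
pad [0.5761 0.127  0.142 ] [0.5785 0.1276 0.142 ]
knob [ 0.5958 -0.2189  0.087 ] [ 0.5961 -0.2218  0.087 ]
c1 [0.6526 0.0311 0.    ] [0.6489 0.0247 0.    ]
yaw -0.042364775350512085 [ 0.56760868 -0.10169625] [[0.0006, -0.0019], [0.0, 0.0012], [-0.0006, 0.0007]]
btn [ 0.53846325 -0.22257033]
pad [0.57726496 0.12609918]
paddown [0.57768848 0.1360902 ]
brk [0.57290269 0.02319159]
```

apply_moves(
  deltas=[
    [255,1.58,-3.63,0,0,0,-0.06],
    [255,1.58,-3.63,0,0,0,-0.06],
    [255,1.58,-3.63,0,0,0,-0.06],
    [255,1.58,-3.63,0,0,0,-0.06],
    [255,1.58,-3.63,0,0,0,-0.06],
    [255,1.58,-3.63,0,0,0,-0.06],
    [255,1.58,-3.63,0,0,0,-0.06],
    [255,1.58,-3.63,0,0,0,-0.06],
    [255,1.58,-3.63,0,0,0,-0.06],
    [255,1.58,-3.63,0,0,0,-0.06],
  ],
  grip_force=20,
)

```text
time_s: 1.1
ee_pos: [0.3814, 0.1381, 0.2304]
eef_rot: [-3.142, -0.0, 2.121]
force: [0.8, 1.1, 0.4]
grip_width: 0.0176
grip_force: 0.0
```

apply_moves(
  deltas=[
    [255,1.58,-3.63,0,0,0,-0.06],
    [255,1.58,-3.63,0,0,0,-0.06],
    [255,1.58,-3.63,0,0,0,-0.06],
    [255,1.58,-3.63,0,0,0,-0.06],
    [255,1.58,-3.63,0,0,0,-0.06],
    [255,1.58,-3.63,0,0,0,-0.06],
    [255,1.58,-3.63,0,0,0,-0.06],
    [255,1.58,-3.63,0,0,0,-0.06],
    [255,1.58,-3.63,0,0,0,-0.06],
    [255,1.58,-3.63,0,0,0,-0.06],
  ],
)

```text
time_s: 2.1
ee_pos: [0.5395, -0.2249, 0.2301]
eef_rot: [-3.141, -0.0, 1.521]
force: [-0.1, 0.7, 0.3]
grip_width: 0.0002
grip_force: 0.0
```

apply_moves(
  deltas=[
    [255,0,0,-1,0,0,0],
    [255,0,0,-1,0,0,0],
    [255,0,0,-1,0,0,0],
  ],
)

```text
time_s: 2.4
ee_pos: [0.5388, -0.2224, 0.1993]
eef_rot: [-3.141, -0.001, 1.525]
force: [0.5, 0.3, -0.2]
grip_width: 0.0002
grip_force: 0.0
```

Run:
```python
from h import *
o=ctrl.get_obs();c=grab('wrist');save(c,'w1');print(o['time_s'],o['ee_pos'],o['eef_rot'],o['force'],o['grip_width'])
p=o['ee_pos'];print('btn exp',proj(c,[.5388,-.2232,.0925]),'tip',proj(c,[p[0],p[1],p[2]-.025]), proj(c,[p[0],p[1],.0925]))
s=grab('scene');save(s,'s1')
```

```text
2.4 [ 0.53875234 -0.22237835  0.19930684] [-3.14063904e+00 -5.63271615e-04  1.52497542e+00] [ 0.50858957  0.28521165 -0.17183888] 0.0001982078447517861
btn exp [[323.86265821 206.80883253]] tip [[323.8171318  240.67980296]] [[323.77627072 206.01786609]]
```

View pics/w1.png

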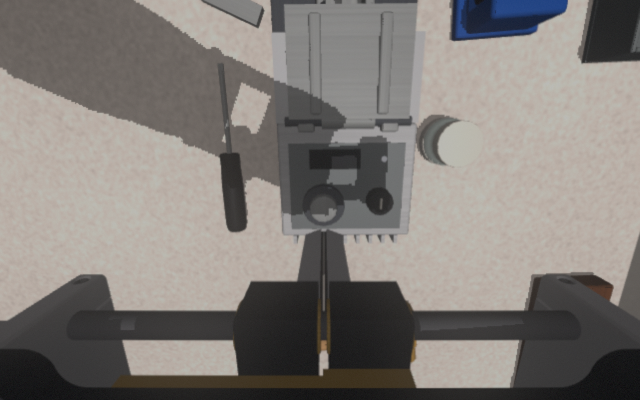

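The button shows at about (324,205), right under the tip (projected 324,206), so I go straight down.

apply_moves(
  deltas=[
    [255,0,0,-2,0,0,0],
    [255,0,0,-2,0,0,0],
    [255,0,0,-2,0,0,0],
    [255,0,0,-1,0,0,0],
    [255,0,0,-0.5,0,0,0],
    [255,0,0,0,0,0,0],
  ],
)

```text
time_s: 3.1
ee_pos: [0.5392, -0.2231, 0.1256]
eef_rot: [-3.142, -0.0, 1.524]
force: [0.0, -0.4, -0.3]
grip_width: 0.0005
grip_force: 0.0
```

apply_moves(
  deltas=[
    [255,0,0,-0.4,0,0,0],
    [255,0,0,-0.3,0,0,0],
    [255,0,0,-0.3,0,0,0],
    [255,0,0,-0.2,0,0,0],
    [255,0,0,0,0,0,0],
  ],
)

```text
time_s: 3.6
ee_pos: [0.5394, -0.2234, 0.1136]
eef_rot: [3.141, 0.0, 1.524]
force: [0.7, -0.3, 3.8]
grip_width: 0.0003
grip_force: 1.9
```

apply_moves(
  deltas=[
    [255,0,0,-0.15,0,0,0],
    [255,0,0,-0.1,0,0,0],
    [255,0,0,-0.05,0,0,0],
    [255,0,0,0,0,0,0],
  ],
)

```text
time_s: 4.0
ee_pos: [0.5394, -0.2234, 0.1116]
eef_rot: [3.141, 0.0, 1.524]
force: [-2.5, 2.3, 13.7]
grip_width: 0.0003
grip_force: 6.7
```

apply_moves(
  deltas=[
    [255,0,0,0,0,0,0],
    [255,0,0,0,0,0,0],
    [255,0,0,1,0,0,0],
    [255,0,0,2,0,0,0],
    [255,0,0,3,0,0,0],
    [255,0,0,3,0,0,0],
    [255,0,0,3,0,0,0],
  ],
)

```text
time_s: 4.7
ee_pos: [0.5388, -0.2232, 0.2315]
eef_rot: [-3.141, -0.0, 1.524]
force: [-0.9, 0.1, -0.6]
grip_width: 0.0004
grip_force: 0.0
```

apply_moves(
  deltas=[
    [255,0.38,3.5,0,0,0,0],
    [255,0.38,3.5,0,0,0,0],
    [255,0.38,3.5,0,0,0,0],
    [255,0.38,3.5,0,0,0,0],
    [255,0.38,3.5,0,0,0,0],
    [255,0.38,3.5,0,0,0,0],
    [255,0.38,3.5,0,0,0,0],
    [255,0.38,3.5,0,0,0,0],
    [255,0.38,3.5,0,0,0,0],
    [255,0.38,3.5,0,0,0,0],
  ],
)

```text
time_s: 5.7
ee_pos: [0.5769, 0.1281, 0.2304]
eef_rot: [-3.141, 0.0, 1.524]
force: [0.3, 0.3, 1.1]
grip_width: 0.0004
grip_force: 0.0
```

apply_moves(
  deltas=[
    [255,0,0,-1.5,0,0,0],
    [255,0,0,-1,0,0,0],
    [255,0,0,0,0,0,0],
  ],
)

```text
time_s: 6.0
ee_pos: [0.5765, 0.1262, 0.2038]
eef_rot: [-3.138, 0.001, 1.523]
force: [-0.7, 0.5, -1.1]
grip_width: 0.0006
grip_force: 0.0
```

Run:
```python
from h import *
o=ctrl.get_obs();c=grab('wrist');save(c,'w2');print(o['time_s'],o['ee_pos'],o['eef_rot'],o['force'],o['grip_width'])
p=o['ee_pos'];print('pad exp',proj(c,[.577,.127,.142]), proj(c,[p[0],p[1],.142]))
s=grab('scene');cv2.imwrite('pics/s2.png',cv2.resize(s['img'][100:300,215:415],None,fx=3,fy=3)[:,:,::-1])
```

```text
6.0 [0.57647701 0.12617774 0.20378432] [-3.13849392e+00  7.65881869e-04  1.52347285e+00] [-0.69717254  0.51518766 -1.09102491] 0.000649300146604647
pad exp [[324.53663314 221.12459895]] [[323.95425475 222.0798758 ]]
```

View pics/w2.png

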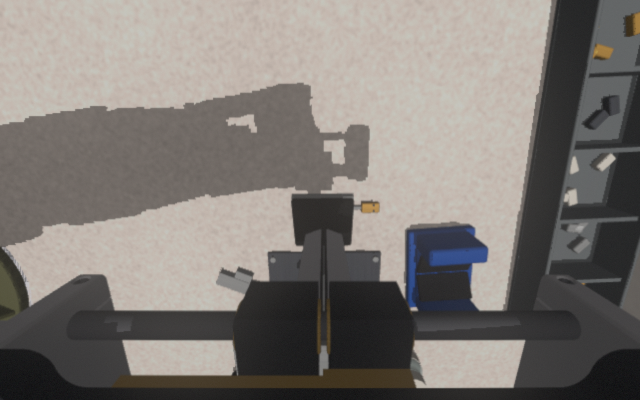

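View pics/s2.png

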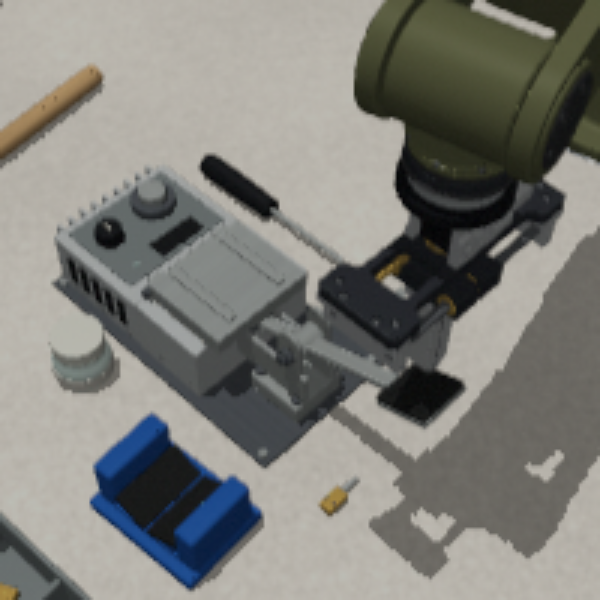

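Wrist view: paddle at about (322,219), and the tip is above it at (324,222). The scene crop shows the button out again. I go down and follow the paddle's arc.

apply_moves(
  deltas=[
    [255,0,0,-1.5,0,0,0],
    [255,0,0,-1.2,0,0,0],
    [255,0,0,-0.6,0,0,0],
    [255,0.0,0.15,-0.6,0,0,0],
    [255,0,0.2,-0.6,0,0,0],
    [255,0,0.2,-0.6,0,0,0],
    [255,0,0.15,-0.6,0,0,0],
    [255,0,0.1,-0.6,0,0,0],
  ],
)

```text
time_s: 6.9
ee_pos: [0.5774, 0.1352, 0.1426]
eef_rot: [3.141, -0.001, 1.524]
force: [-0.9, 2.0, 4.9]
grip_width: 0.0004
grip_force: 2.5
```

apply_moves(
  deltas=[
    [255,0,0.1,-0.6,0,0,0],
    [255,0,0.1,-0.6,0,0,0],
    [255,0,0.1,-0.6,0,0,0],
    [255,0,0,-0.6,0,0,0],
    [255,0,0,-0.6,0,0,0],
    [255,0,0,-0.6,0,0,0],
    [255,0,0,0,0,0,0],
  ],
)

```text
time_s: 7.6
ee_pos: [0.5774, 0.1383, 0.1062]
eef_rot: [3.141, -0.001, 1.524]
force: [0.0, 2.6, 3.8]
grip_width: 0.0005
grip_force: 2.0
```

apply_moves(
  deltas=[
    [255,0,-0.05,-0.5,0,0,0],
    [255,0,-0.05,-0.5,0,0,0],
    [255,0,-0.05,-0.4,0,0,0],
    [255,0,-0.05,-0.3,0,0,0],
    [255,0,0,-0.2,0,0,0],
    [255,0,0,0,0,0,0],
  ],
)

```text
time_s: 8.2
ee_pos: [0.5775, 0.1362, 0.0881]
eef_rot: [3.14, -0.001, 1.524]
force: [-1.0, 3.8, 7.4]
grip_width: 0.0003
grip_force: 3.8
```

Near the stop, so I press on gently.

apply_moves(
  deltas=[
    [255,0,0,-0.15,0,0,0],
    [255,0,0,-0.15,0,0,0],
    [255,0,0,0,0,0,0],
  ],
)

```text
time_s: 8.5
ee_pos: [0.5778, 0.1361, 0.0866]
eef_rot: [3.139, -0.001, 1.524]
force: [-7.0, 2.9, 21.7]
grip_width: 0.0003
grip_force: 10.6
```

apply_moves(
  deltas=[
    [255,0,0,0,0,0,0],
    [255,0,0,0,0,0,0],
    [255,0,0,0,0,0,0],
    [255,0,0,0,0,0,0],
    [255,0,0,0,0,0,0],
  ],
)

```text
time_s: 9.0
ee_pos: [0.5777, 0.1361, 0.0866]
eef_rot: [3.139, -0.001, 1.524]
force: [-7.4, 2.7, 21.2]
grip_width: -0.0
grip_force: 10.4
```

Run:
```python
from h import *
s=grab('scene');cv2.imwrite('pics/s3.png',cv2.resize(s['img'][100:300,215:415],None,fx=3,fy=3)[:,:,::-1])
o=ctrl.get_obs();print(o['ee_pos'],o['force'],abs(o['joint_vel']).max())
```

```text
[0.57772775 0.13610927 0.08661929] [-7.31558227  2.40312069 19.28574198] 0.0015299763184431132
```

View pics/s3.png

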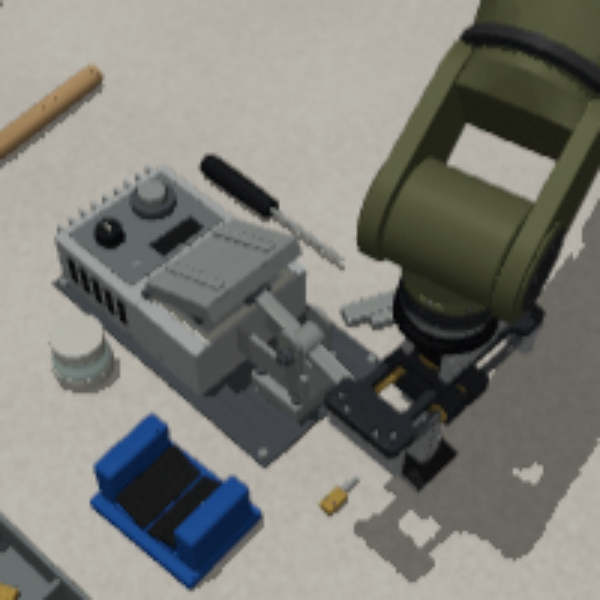

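The lid is up, the paddle is down on its stop under the fingers, the button is out at (152,190), and nothing else has moved. I hand in.

```bash
python3 -c "
from station import ctrl
print(ctrl.hand_in())"
```

```text
the job is handed in; nothing more can be done
None
```

I pressed the button right in and it sprang back out; the fingertips now hold the paddle down on its stop with about 20 N, the lid is raised and untouched, nothing else on the bench has visibly moved, and the job is handed in (no verdict was returned).

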